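# Put the pastry ruler away in its snap-lid case

### The job

The thin red pastry ruler lies flat on the thick cutting board: slide it towards the robot until its near end sticks out a good three centimetres or more past the board's near edge while it still rests flat on the board, then pinch that end and lay the ruler flat inside the clear case without dropping it from a height. Then press the case's open lid down until it snaps fully shut. Leave the bowl, jar, whisk, spatula, ramekin and timer standing and lying where they are.

Things in the scene. Friction and masses are not known exactly. Their poses are not given: they have to be found in the camera images.
- board: Fixed light-wood cutting board, 260 (its x) x 200 (its y) x 45 mm thick. Origin: on the counter under its midline, 100 mm from its near edge and 160 mm from its far one; its top is at z = 45 mm. Its near edge, towards the robot, is its face at x = -100 mm. Yaw within 0.15 rad of the world's axes. It stands left or right of the middle, the case on the other side.
- ruler: Loose red metal strip, black ticks, 160 (its x) x 44 (its y) x 3 mm, 50 to 95 g. Origin: centre of its underside. Starts flat on the board, inside its edges, near end 15 to 50 mm from the near edge, x axis within 0.2 rad of the board's. Too thin to take up there; slides easily, dragged by fingertips pressed on it at 5 to 20 N. Overhanging 35 to 60 mm, its width can be straddled from above.
- ruler_near (a point): Middle of the top edge of the ruler's end nearest the robot (at x = -80, y = 0, z = 3 mm in the ruler's frame).
- case: Fixed clear plastic case with blue rims, open on top, outside 206 (its x) x 128 (its y) x 40 mm high, walls and floor 4 mm thick (inside 198 x 120 x 36 mm). Origin: centre of its underside, on the counter; its x axis points away from the robot, yaw within 0.15 rad. Its lid is hinged along its far (+x) rim.
- case_floor (a point): Centre of the case's inner floor, 4 mm above the counter.
- lid_hinge (a point): Middle of the lid's hinge axis, which runs along the case's y axis, 103 mm in +x from the case's centre, 40 mm above the counter.
- lid_lip (a point): Middle of the outer (when shut: upper) face of the blue 44 x 128 mm strip at the lid's free end, 184 mm from the hinge axis; the lid reaches 206 mm from the axis, and this face lies 5.5 mm outside (shut: above) it.
- lid (a joint): Lid angle in rad: 0 shut on the rim, 1.4 fully open; at the start 1.1 to 1.3. A point r from the hinge lies r cos q towards the robot and r sin q above it. Stiff hinge: the lid stays where it is left above 0.5 rad; 1 to 3 N square to it at the lip move it; pressed below about 0.35 rad (lip 65 mm over the rim) an over-centre spring beside the hinge snaps it shut and holds it at 0.
- bowl: Loose stainless mixing bowl, diameter 200 mm, 85 mm high; bystander. Origin: centre of its underside.
- jar: Loose glass jar with a brass twist cap, diameter 52 mm, 85 mm high, standing between board and case; bystander. Origin: centre of its underside.
- whisk: Loose beech dough whisk lying on the counter, 300 mm long along its x, 54 mm high; bystander. Origin: under its middle.
- spatula: Loose blue silicone spatula lying on the counter, 260 mm long; bystander.
- ramekin: Loose white ramekin, diameter 80 mm, 45 mm high; bystander. Origin: centre of its underside.
- timer: Loose orange kitchen timer, diameter 64 mm, 40 mm high; bystander. Origin: centre of its underside.
Things that resemble listed ones, but are neither listed nor needed, are in the scene too. What is meant by the ruler is not green or turquoise, and is the smaller of those in its own colour.

How it is judged:
By the outcome, as a careful person would: the job done as asked, in the order asked, and still so for the second after the job is handed in, with the robot touching nothing.
It also fails if it takes over 70 s, if anything falls off the work surface, if the arm or the gripper's body presses on something with over 40 N, if the wrist force passes 120 N, or if a joint passes its speed limit or range.

### The arm

A 6-joint arm with a two-finger parallel gripper is mounted at the origin on the work surface. World frame = base frame: x ahead of the robot, y to its left, z up, the work surface at z = 0. Lengths are in m, angles in rad, forces in N, time in s.
With the tool pointing down it reaches from about 0.35 to 0.725 m from the base axis. Payload 4.3 kg.
Tool frame: the origin (TCP) lies midway between the tips of the shut fingers; the grasp point (between the pads) lies robot.grip_point_offset behind it (robot.grip_point_offset is the distance from the TCP to the grasp point, in m); z points along the fingers, y is the line along which they close (so a half turn about z gives the same grasp; the last joint's range is limited). The gripper opens to 85 mm and grips with 20 to 120 N. Pads are 22 mm wide; open, the fingers measure 114 mm over their backs; the gripper's body (76 mm by 85 mm) begins 54 mm behind the grasp point. The pads swing forward as they close: fully open they stand 13 mm farther back than shut.
Start: joints at [-1.433, 0.377, 0.081, 1.274, 0, 1.46], TCP at [0.141, -0.557, 0.231] pointing down, gripper open.
Joint ranges: [-2.72, 2.72], [-0.84, 1.66], [-1.02, 1.22], [-1.77, 2.12], [-1.37, 1.28], [-3.14, 3.14]. Speed limits (rad/s): [2.57, 2.57, 3.14, 3.14, 3.14, 3.14].

### API

Orientations are given as [roll, pitch, yaw] about the fixed x, y, z axes, in that order (R = Rz(yaw) Ry(pitch) Rx(roll)).
In Python, from cell import robot gives the robot as it stands.
- The arm moves only by the shell command python3 -m crank 'ROWS' [FORCE]. ROWS is JSON, one flat list of numbers, 5 for each row, row after row: the finger opening in cm, from 0 to 8.54, then the shift along the tool's x, y, z in cm, then the turn about the tool's z in degrees. In form: [grip, tx, ty, tz, twist, grip, tx, ty, tz, twist, ...]. A call has exactly 10 rows; each row is the pose to reach, as a shift and turn from the pose commanded when the call began, along the tool's axes at that moment; what a row does not reach only later rows make up. A row lasts 1/10 s, in which the tool goes at most 50 mm and 8.59 degrees, less where a joint would pass 70% of its speed; a pose out of reach is approached as far as the arm can. A call with a gripper value outside its range is refused whole. The fingers move at their own pace and stop on an object; FORCE is the grip in N (left out, the last holds). Time passes only in rows, so rows that repeat a pose let the fingers close, or fill a call up. It gives the time, the measured TCP pose, the force, the opening and the grip force at its end, in the units of the state.
- robot.get_obs(): the state, without advancing time (a new reading comes with each control period).
- robot.get_image(name): name is "scene" or "top"; returns the picture (384x512x3 uint8, red, green, blue); there is no depth.
- robot.calibration(name): a dict with "vertical_fov" (degrees; the focal length in pixels is half the picture's height over the tangent of half this angle, whatever the lens; pixels are square), "cx", "cy" (the principal point, pixels), "rvec" (rotation vector, rad) and "tvec" (3), from world to camera coordinates, as OpenCV has them. Camera axes: x right, y down, z forward; pixel columns grow to the right and rows downward; lengths in m; the calibration is good to about 2 mm. A picture is of the moment at which its call begins. calibration takes no time and is no camera call.
- robot.job_done(): hands the job in; it is judged then, once.
Trained networks look in the newest picture that a camera, given by its name, has taken for a name from the list of things; names that differ only in an ending like _2 or _b are one class to them, and where a whole thing is asked for, a point or a joint stands for the part that bears it (a point fixed in the world has none). Each returns a list of dicts, best first, with "p" (0 to 1); they miss things now and then, are a little off and sometimes report something else, mostly with a low value. They report only what shows in the picture. A call takes as long as a camera call. They do not tell look-alikes from the thing itself.
- robot.spot_in(label, camera): "xyz" ([x, y, z] in m, in world coordinates, good to about 4 mm: the middle of the surface that is visible of it).
- robot.mark_of(label, camera): "xyz" ([x, y, z] in m, in world coordinates, good to about 4 mm: a listed point, or the origin of a listed thing).
The state is a dict: "time_s": time; "joint_positions": joint angles; "joint_vel": joint speeds; "joint_efforts": joint torques, N m; "tcp_pos": TCP position; "orientation": TCP orientation; "contact_force": force on the tool from outside, world axes, zero at the start; "wrist_torque": the same for the moment, N m; "gripper_width": finger opening in m; "grip_force": force on a finger pad.
Only numpy, scipy, OpenCV 4.12 (cv2) and the standard library are available. Lean on these libraries where they do the work, as an engineer would, in place of code of your own. Each camera call takes 0.05 s, during which the arm holds its last target. There are 200 camera calls.

## Working session

There is one attempt and no reset: what is moved stays moved. The work goes in short steps, Python scripts to look and compute and a shell command to move; the robot and the scene stay as the last step left them, time stands still between calls to the robot, and variables do not carry over. Pictures are saved under pics/ and viewed, at most 10 in all, crops included, and the job is handed in when it is done.

```bash
ls; mkdir -p pics
cat > h.py <<'E'
import numpy as np, cv2
from cell import robot
def cam(n):
    c=robot.calibration(n); f=192/np.tan(np.radians(c["vertical_fov"])/2)
    K=np.array([[f,0,c["cx"]],[0,f,c["cy"]],[0,0,1.]]); return K,np.array(c["rvec"],float),np.array(c["tvec"],float)
def proj(n,P):
    K,r,t=cam(n); return cv2.projectPoints(np.array(P,float).reshape(-1,1,3),r,t,K,None)[0].reshape(-1,2)
def ray(n,uv):
    K,r,t=cam(n); R=cv2.Rodrigues(r)[0]; uv=np.atleast_2d(uv).astype(float)
    d=np.c_[uv,np.ones(len(uv))]@np.linalg.inv(K).T@R; return -R.T@t.ravel(), d
def at_z(n,uv,z):
    o,d=ray(n,uv); return o+d*((z-o[2])/d[:,2:3])
E
python3 - <<'E'
from h import *
np.set_printoptions(precision=4,suppress=True)
print(robot.get_obs(), robot.grip_point_offset)
ims=[]
for n in("scene","top"):
    im=robot.get_image(n); cv2.imwrite(f"pics/{n}0.png",im[:,:,::-1]); print(n,robot.calibration(n))
    for l in["board","ruler","ruler_near","case","case_floor","lid_hinge","lid_lip","bowl","jar","whisk","spatula","ramekin","timer"]:
        for d in robot.mark_of(l,n)[:3]: print(l,np.array(d["xyz"]),round(d["p"],2),proj(n,d["xyz"])[0].round())
E
```

```text
pics
{'time_s': 0.0, 'joint_positions': array([-1.4333,  0.3781,  0.0796,  1.2744,  0.    ,  1.4605]), 'joint_vel': array([ 0.0002,  0.0001, -0.0011,  0.0015,  0.0006,  0.0013]), 'joint_efforts': array([  0.0026, -46.3612,  26.987 ,   0.0208,   0.0002,   0.    ]), 'tcp_pos': array([ 0.141 , -0.5568,  0.2304]), 'orientation': array([-3.1396, -0.0002,  0.2478]), 'contact_force': array([-0.2556,  0.8493, -0.1108]), 'wrist_torque': array([ 0.0271, -0.0555,  0.0381]), 'grip_force': 0.0, 'gripper_width': 0.08522632251544994} 0.0187
scene {'vertical_fov': 43.08818603554694, 'cx': 253.65459949644634, 'cy': 193.68596279238812, 'rvec': array([ 0.8278,  2.6679, -0.9537]), 'tvec': array([ 0.4945, -0.1386,  1.8297])}
board [ 0.6341  0.0031 -0.0001] 0.24 [245. 237.]
ruler [ 0.5045 -0.6716  0.0002] 0.98 [181. 110.]
ruler [ 0.3401 -0.5142  0.0005] 0.84 [235. 116.]
ruler [ 0.2767 -0.2868 -0.0003] 0.58 [281. 142.]
ruler_near [ 0.4062 -0.5576  0.0053] 0.85 [215. 115.]
ruler_near [ 0.4429 -0.7593  0.0001] 0.77 [183.  94.]
ruler_near [ 0.503  -0.1741  0.0461] 0.73 [248. 178.]
case [ 0.5815  0.1891 -0.001
[... 1264 characters left out ...]
 [190. 183.]
case_floor [ 0.7845 -0.0157 -0.0018] 0.6 [238. 134.]
case_floor [0.5852 0.189  0.0017] 0.57 [189. 182.]
case_floor [0.6824 0.2007 0.042 ] 0.51 [185. 157.]
lid_hinge [0.6812 0.2008 0.0409] 0.9 [185. 157.]
lid_lip [0.6229 0.1893 0.2096] 0.52 [180. 159.]
lid_lip [ 0.5625 -0.1729  0.0005] 0.32 [278. 184.]
bowl [ 0.4622  0.522  -0.0005] 0.95 [106. 215.]
bowl [ 0.7823 -0.0148 -0.003 ] 0.33 [238. 135.]
jar [0.6326 0.0055 0.0006] 0.64 [234. 169.]
whisk [ 0.5722 -0.4917 -0.0009] 0.56 [357. 179.]
spatula [0.2569 0.308  0.0067] 0.89 [159. 265.]
ramekin [ 0.375  -0.0337  0.0018] 0.52 [246. 232.]
timer [ 0.7866 -0.0172 -0.0019] 0.49 [239. 134.]
timer [ 0.6294  0.0041 -0.001 ] 0.4 [234. 170.]
```

Run:
```python
from h import *
t=cv2.imread("pics/top0.png"); s=cv2.imread("pics/scene0.png")
cv2.imwrite("pics/a.png",cv2.resize(t,(784,588),interpolation=cv2.INTER_CUBIC))
cv2.imwrite("pics/b.png",cv2.resize(t[130:240,220:340],(800,733*1))[:600] if 0 else cv2.resize(t[140:240,225:345],None,fx=6,fy=6,interpolation=cv2.INTER_CUBIC))
```

```text
(no output)
```

View pics/a.png

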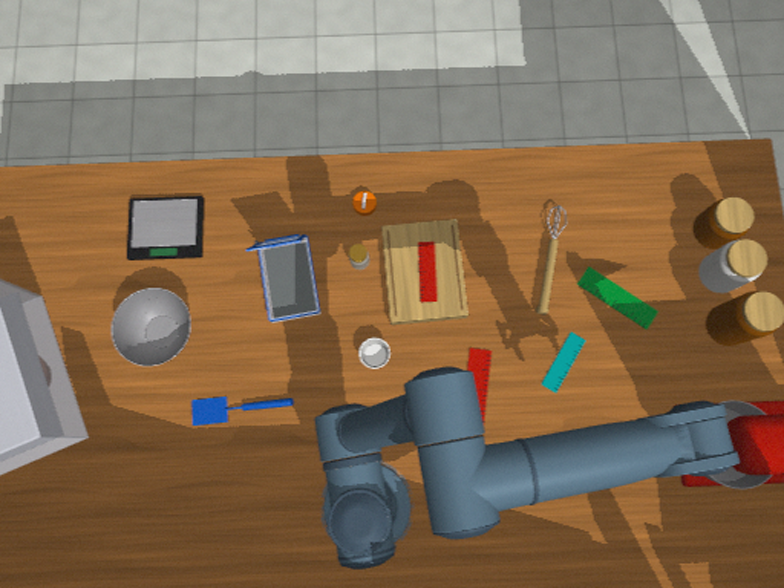

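View pics/b.png

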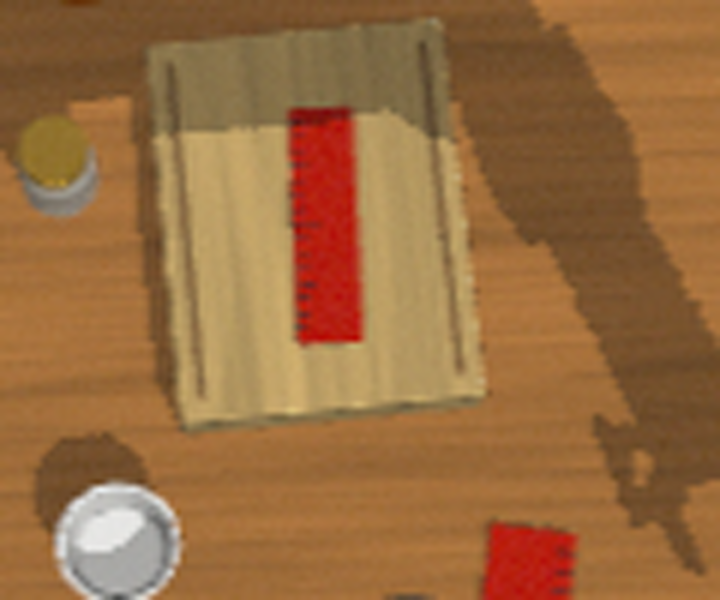

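View pics/scene0.png

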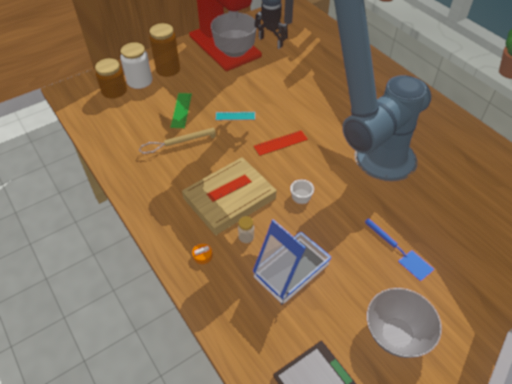

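Run:
```python
from h import *
np.set_printoptions(precision=4,suppress=True)
def red(n,f,box):
    im=cv2.imread(f).astype(int); b,g,r=im[...,0],im[...,1],im[...,2]
    m=((r>110)&(g<60)&(b<60)&(r>2.5*g)).astype(np.uint8)
    # dark shaded
    x0,y0,x1,y1=box; mm=np.zeros_like(m); mm[y0:y1,x0:x1]=m[y0:y1,x0:x1]
    pts=np.argwhere(mm)[:,::-1]
    return pts
for n,f,box in(("top","pics/top0.png",(265,150,295,205)),("scene","pics/scene0.png",(195,165,265,210))):
    p=red(n,f,box); w=at_z(n,p,0.048)[:,:2]
    r=cv2.minAreaRect((w*1000).astype(np.float32)); print(n,len(p),r,cv2.boxPoints(r))
c=np.array([[185,417],[483,394],[440,20],[150,47]])/6+[225,140]-0.5+0.5/6
w=at_z("top",c,0.045); print(w, np.linalg.norm(np.roll(w,-1,0)-w,axis=1))
d=(w[3]-w[0]+w[2]-w[1])[:2]; print("board yaw",np.arctan2(d[1],d[0]), w.mean(0))
for n in("scene","top"):
  for k in range(3):
    robot.get_image(n)
    for l in["board","ruler_near","case","lid_hinge","lid_lip","case_floor","jar"]:
        for q in robot.mark_of(l,n)[:1]: print(l,n,np.array(q["xyz"]),round(q["p"],2))
im=cv2.imread("pics/scene0.png");cv2.imwrite("pics/c.png",cv2.resize(im[150:310,170:340],None,fx=3.7,fy=3.7,interpolation=cv2.INTER_CUBIC))
im=cv2.imread("pics/top0.png");cv2.imwrite("pics/d.png",cv2.resize(im[145:215,155:245],None,fx=8,fy=8,interpolation=cv2.INTER_CUBIC))
```

```text
top 377 ((582.388427734375, -173.02488708496094), (38.76579284667969, 156.58372497558594), 89.89334869384766) [[ 504.0606 -192.262 ]
 [ 660.6441 -192.5535]
 [ 660.7162 -153.7878]
 [ 504.1328 -153.4963]]
scene 309 ((584.2088623046875, -171.8848114013672), (32.23779296875, 148.5835418701172), 89.21996307373047) [[ 509.7045 -186.9908]
 [ 658.2744 -189.0136]
 [ 658.7132 -156.7788]
 [ 510.1434 -154.756 ]]
[[ 0.4567 -0.0765  0.045 ]
 [ 0.4646 -0.2715  0.045 ]
 [ 0.7212 -0.2575  0.045 ]
 [ 0.7097 -0.0617  0.045 ]] [0.1952 0.257  0.1961 0.2534]
board yaw 0.05638496045522621 [ 0.588  -0.1668  0.045 ]
board scene [ 0.5599 -0.1725  0.0004] 0.88
ruler_near scene [ 0.4413 -0.7568 -0.0018] 0.94
case scene [0.5808 0.1906 0.0012] 0.97
lid_hinge scene [0.6798 0.2009 0.0416] 0.94
lid_lip scene [0.6225 0.1942 0.2153] 0.8
case_floor scene [0.5848 0.1854 0.0043] 0.93
jar scene [ 0.5836 -0.1774  0.0459] 0.23
board scene [ 0.5607 -0.1706 -0.0008] 0.82
ruler_near scene [ 0.5046 -0.1782  0.0477] 0.86
case scene [0.5815 0.1898 0.0015] 0.89
lid_hinge scene [0.6815 0.2009 0.0441] 0.86
lid_lip scene [0.6205 0.19
[... 487 characters left out ...]
d_hinge top [0.6821 0.1977 0.0385] 0.85
lid_lip top [0.6257 0.1873 0.2119] 0.68
case_floor top [0.5805 0.1881 0.0044] 0.88
jar top [ 0.6291  0.0038 -0.0001] 0.49
board top [ 0.5581 -0.1711 -0.0013] 0.73
ruler_near top [ 0.4391 -0.7597  0.0025] 0.94
case top [0.6826 0.2    0.0403] 0.58
lid_hinge top [0.6833 0.2    0.0391] 0.85
case_floor top [ 0.6304  0.0028 -0.0021] 0.69
jar top [ 0.6295  0.006  -0.0008] 0.54
board top [ 0.5597 -0.1712 -0.0026] 0.83
ruler_near top [ 0.3814 -0.3009  0.0014] 0.82
case top [0.5774 0.1855 0.0028] 0.88
lid_hinge top [0.6818 0.2033 0.0396] 0.72
lid_lip top [0.6251 0.1907 0.2104] 0.56
case_floor top [0.5827 0.191  0.0057] 0.96
jar top [ 0.6268  0.0034 -0.0015] 0.45
```

View pics/d.png

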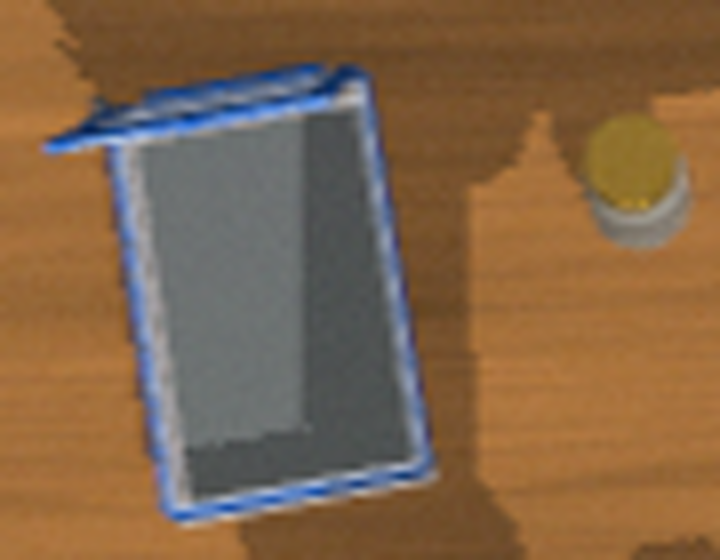

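The candidates, in the top picture, are:
- red strip on the board at (279,177)
- larger red strip on the counter at (312,254)
- turquoise strip at (367,236)
- green strip at (403,194)

The ruler meant is the one on the board. It is red, and it is the smaller red strip (about 157×39 mm as segmented). The enlarged crop confirms it lies flat and inside the board's edges. The case crop shows the case at (190,183), with its lid open and hinged at the far rim.

```bash
cat > d.py <<'E'
# usage: d.py x y z yaw -> shift in tool axes (cm) and twist (deg) from the measured pose
import sys,numpy as np
from cell import robot
from scipy.spatial.transform import Rotation as R
o=robot.get_obs(); T=R.from_euler("xyz",o["orientation"])
x,y,z,w=map(float,sys.argv[1:5])
s=T.inv().apply(np.array([x,y,z])-o["tcp_pos"])*100
print("shift",s.round(2),"twist",round(-np.degrees(w-o["orientation"][2]),1),"from",o["tcp_pos"].round(4),"f",o["contact_force"].round(1))
E
python3 d.py 0.59 -0.172 0.13 0; python3 -m crank '[0,3,-1.5,0,0, 0,8,-4,0,1, 0,13,-6.5,1,3, 0,18,-9,2,5, 0,22,-11,3,7, 0,27,-13.5,4,9, 0,31,-15.5,5,11, 0,36,-18,6,12, 0,40,-20,7,13, 0,43,-21.5,8,14]' 40; python3 d.py 0.59 -0.172 0.08 0
```

```text
shift [ 52.98 -26.36  10.13] twist 14.2 from [ 0.141  -0.5575  0.2313] f [ 0.4 -0.2  0.1]
time_s: 4.8
tcp_pos: [0.503, -0.2456, 0.1529]
orientation: [3.141, -0.001, 0.003]
contact_force: [-0.4, -1.3, -0.5]
gripper_width: 0.0001
grip_force: 0.0
shift [ 8.71 -7.34  7.29] twist 0.2 from [ 0.503  -0.2456  0.1529] f [-0.4 -1.3 -0.5]
```

```bash
python3 -m crank '[0,1.5,-1.5,1,0, 0,4,-3.5,3,0, 0,6.5,-5.5,5,0, 0,8,-7,6.5,0, 0,8.7,-7.3,7.5,0, 0,8.7,-7.3,8.5,0, 0,8.7,-7.3,9.2,0, 0,8.7,-7.3,9.5,0, 0,8.7,-7.3,9.5,0, 0,8.7,-7.3,9.5,0]'; python3 d.py 0.59 -0.172 0.048 0
```

```text
time_s: 5.8
tcp_pos: [0.5879, -0.1744, 0.0583]
orientation: [3.141, -0.001, 0.002]
contact_force: [0.1, -0.3, 0.1]
gripper_width: -0.0001
grip_force: 0.0
shift [ 0.21 -0.24  1.03] twist 0.1 from [ 0.5879 -0.1744  0.0583] f [ 0.1 -0.3  0.1]
```

```bash
python3 -m crank '[0,0.2,-0.2,0.3,0, 0,0.2,-0.2,0.6,0, 0,0.2,-0.2,0.8,0, 0,0.2,-0.2,0.9,0, 0,0.2,-0.2,0.95,0, 0,0.2,-0.2,1.0,0, 0,0.2,-0.2,1.05,0, 0,0.2,-0.2,1.1,0, 0,0.2,-0.2,1.1,0, 0,0.2,-0.2,1.1,0]'
```

```text
time_s: 6.8
tcp_pos: [0.5902, -0.1717, 0.0481]
orientation: [3.141, -0.001, 0.004]
contact_force: [-2.9, 1.2, 8.5]
gripper_width: -0.0002
grip_force: 4.3
```

```bash
python3 -m crank '[0,0,0,0.03,0, 0,-0.3,0,0.05,0, 0,-0.8,0,0.05,0, 0,-1.5,0,0.05,0, 0,-2.3,0,0.05,0, 0,-3.1,0,0.05,0, 0,-3.9,0,0.05,0, 0,-4.5,0,0.05,0, 0,-4.9,0,0.05,0, 0,-5,0,0.05,0]'
python3 - <<'E'
from h import *
np.set_printoptions(precision=4,suppress=True)
for n in("top","scene"):
    im=robot.get_image(n); cv2.imwrite(f"pics/{n}1.png",im[:,:,::-1])
    for q in robot.mark_of("ruler_near",n)[:3]: print(n,np.array(q["xyz"]),round(q["p"],2))
    r,g,b=[im[...,i].astype(int) for i in range(3)]
    p=np.argwhere((r>110)&(g<60)&(b<60))[:,::-1]; w=at_z(n,p,.048)[:,:2]
    w=w[(abs(w[:,1]+.172)<.03)&(w[:,0]>.4)&(w[:,0]<.72)]; print(n,len(w),np.percentile(w,[1,99],axis=0) if len(w) else 0)
E
```

```text
time_s: 7.8
tcp_pos: [0.5423, -0.1728, 0.0481]
orientation: [3.14, -0.005, 0.003]
contact_force: [2.6, -0.8, 5.9]
gripper_width: -0.0002
grip_force: 2.8
top [ 0.4085 -0.5634  0.0029] 0.96
top [ 0.4398 -0.7616  0.0022] 0.85
top [ 0.379  -0.3     0.0035] 0.64
top 53 [[ 0.4562 -0.1936]
 [ 0.502  -0.1708]]
scene [ 0.4422 -0.7573 -0.0015] 0.92
scene [ 0.3783 -0.3061  0.0046] 0.8
scene [ 0.4569 -0.1789  0.0501] 0.67
scene 213 [[ 0.4631 -0.1883]
 [ 0.6101 -0.1574]]
```

The ruler follows the fingers: its near end went from x≈0.504 to ≈0.457. I'll drag it about 47 mm further.

```bash
python3 -m crank '[0,-0.3,0,0,0, 0,-0.8,0,0,0, 0,-1.5,0,0,0, 0,-2.3,0,0,0, 0,-3.1,0,0,0, 0,-3.8,0,0,0, 0,-4.3,0,0,0, 0,-4.6,0,0,0, 0,-4.7,0,0,0, 0,-4.7,0,0,0]'; python3 -m crank '[0,0.1,0,-0.1,0, 0,0.1,0,-0.5,0, 0,0.1,0,-2,0, 0,0.1,0,-4,0, 7,0.1,0,-6,0, 7,0.1,0,-8,0, 7,-3,0,-9,0, 7,-6,-2,-9,0, 7,-8,-4,-9,0, 7,-8,-4,-9,0]'
python3 - <<'E'
from h import *
np.set_printoptions(precision=4,suppress=True)
for n in("top","scene"):
    im=robot.get_image(n); cv2.imwrite(f"pics/{n}2.png",im[:,:,::-1])
    for q in robot.mark_of("ruler_near",n)[:4]+robot.mark_of("ruler",n)[:4]: print(n,np.array(q["xyz"]),round(q["p"],2))
    r,g,b=[im[...,i].astype(int) for i in range(3)]
    p=np.argwhere((r>110)&(g<60)&(b<60))[:,::-1]; w=at_z(n,p,.048)[:,:2]
    w=w[(abs(w[:,1]+.172)<.04)&(w[:,0]>.38)&(w[:,0]<.72)]
    print(n,len(w),cv2.minAreaRect((w*1000).astype(np.float32)) if len(w) else 0)
im=cv2.imread("pics/scene2.png");cv2.imwrite("pics/e.png",cv2.resize(im[140:260,170:330],None,fx=5,fy=5,interpolation=cv2.INTER_CUBIC))
E
```

```text
time_s: 9.0
tcp_pos: [0.4955, -0.1731, 0.048]
orientation: [3.139, -0.005, 0.003]
contact_force: [1.4, 0.1, 8.1]
gripper_width: -0.0002
grip_force: 3.7
time_s: 10.0
tcp_pos: [0.4086, -0.1295, 0.1354]
orientation: [-3.139, 0.005, 0.004]
contact_force: [-0.3, 0.3, -1.0]
gripper_width: 0.07
grip_force: 0.0
top [ 0.4388 -0.7629  0.0052] 0.76
top [ 0.3823 -0.3005  0.006 ] 0.59
top [ 0.4108 -0.5633  0.0032] 0.55
top [ 0.5767 -0.4932  0.0002] 0.46
top [ 0.28   -0.292   0.0022] 0.64
top [ 0.342  -0.5189 -0.0009] 0.64
top [ 0.5032 -0.6697 -0.0008] 0.62
top 19 ((415.1038513183594, -180.4299774169922), (27.28038787841797, 11.776331901550293), 87.84213256835938)
scene [ 0.4098 -0.1792  0.0475] 0.96
scene [ 0.3802 -0.3038  0.0034] 0.94
scene [ 0.4075 -0.5576  0.0034] 0.66
scene [ 0.4411 -0.7612  0.0003] 0.64
scene [ 0.3437 -0.5127  0.0024] 0.86
scene [ 0.2828 -0.2887 -0.0042] 0.68
scene [ 0.5028 -0.6718  0.0008] 0.58
scene 212 ((490.2185363769531, -175.14349365234375), (31.687652587890625, 146.52520751953125), 88.90642547607422)
```

View pics/e.png

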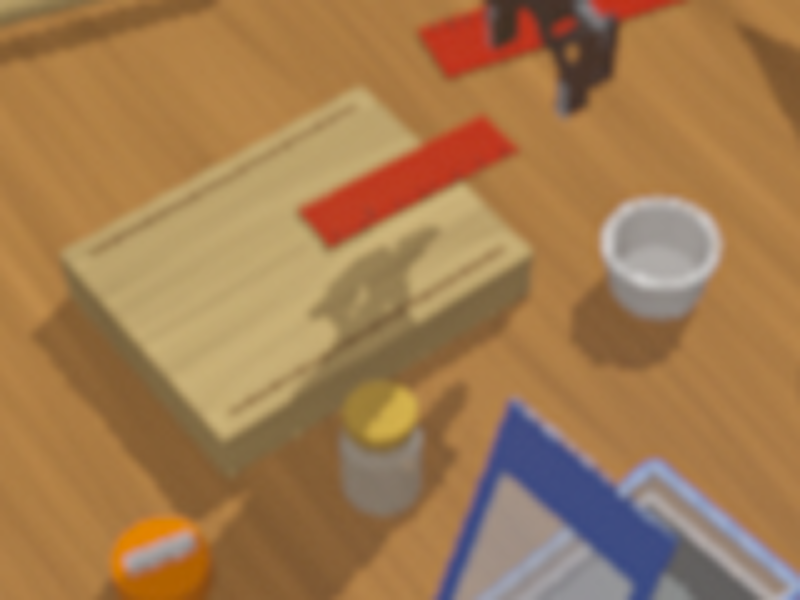

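The picture shows the ruler's near end out past the board's near edge, tip at about crop (500,135). It lies flat, and the nets put that end at (0.410,-0.179,0.0475), an overhang of about 50 mm. Next I'll straddle the end and pinch it.

```bash
python3 d.py 0.430 -0.176 0.038 -0.005; python3 -m crank '[7,0.5,1.5,0,0, 7,1.5,3,0.5,0, 7,2.1,4.2,2,0, 7,2.1,4.6,4,0, 7,2.1,4.6,6,0, 7,2.1,4.6,8,0, 7,2.1,4.6,9.2,0, 7,2.1,4.6,9.7,0, 7,2.1,4.6,9.7,0, 7,2.1,4.6,9.7,0]' 60; python3 d.py 0.430 -0.176 0.038 -0.005
```

```text
shift [1.6  4.31 9.83] twist 0.5 from [ 0.4138 -0.1329  0.1363] f [-0.6 -0.5 -0.6]
time_s: 11.3
tcp_pos: [0.4347, -0.179, 0.0396]
orientation: [3.141, -0.001, 0.003]
contact_force: [0.2, -0.3, -0.1]
gripper_width: 0.0703
grip_force: 0.0
shift [-0.47 -0.3   0.16] twist 0.5 from [ 0.4347 -0.179   0.0396] f [ 0.2 -0.3 -0.1]
```

```bash
python3 -m crank '[7,-0.2,-0.1,0.1,0, 7,-0.4,-0.3,0.1,0, 6,-0.4,-0.3,0.1,0, 5.2,-0.4,-0.3,0.1,0, 4.8,-0.4,-0.3,0.1,0, 4.5,-0.4,-0.3,0.1,0, 4,-0.4,-0.3,0.1,0, 4,-0.4,-0.3,0.1,0, 3.5,-0.4,-0.3,0.1,0, 3.5,-0.4,-0.3,0.1,0]' 60; python3 d.py 0.430 -0.176 0.038 0
```

```text
time_s: 12.3
tcp_pos: [0.4301, -0.1753, 0.0383]
orientation: [3.141, -0.0, 0.003]
contact_force: [-1.1, 0.7, 4.1]
gripper_width: 0.0414
grip_force: 60.1
shift [-0.01  0.07  0.03] twist 0.2 from [ 0.4301 -0.1753  0.0383] f [-1.1  0.7  4.1]
```

```bash
python3 -m crank '[3.5,0,0,-0.3,0, 3.5,0,0,-0.8,0, 3.5,0,0,-1.5,0, 3.5,0,0,-2.5,0, 3.5,0,0,-3.5,0, 3.5,0,0,-4.5,0, 3.5,0,0,-5.5,0, 3.5,0,0,-6.5,0, 3.5,0,0,-7,0, 3.5,0,0,-7,0]' 60
python3 - <<'E'
from h import *
for n in("scene",):
    im=robot.get_image(n); cv2.imwrite(f"pics/{n}3.png",im[:,:,::-1])
    for q in robot.mark_of("ruler",n)[:4]+robot.spot_in("ruler",n): print(n,np.array(q["xyz"]).round(4),round(q["p"],2))
cv2.imwrite("pics/f.png",cv2.resize(im[90:230,170:340,::-1],None,fx=4,fy=4,interpolation=cv2.INTER_CUBIC))
print(robot.get_obs()["tcp_pos"],robot.get_obs()["gripper_width"],robot.get_obs()["contact_force"])
# case pose from rim corners in top view crop (outer, z=.04): near-left, near-right, far-right
c=np.array([[166,520],[435,478],[370,70]])/8+[155,145]-.5
w=at_z("top",c,.04); print(w.round(4),np.linalg.norm(np.diff(w,axis=0),axis=1))
print("yaw",np.arctan2(*(w[2]-w[1])[[1,0]]),"centre",((w[0]+w[2])/2).round(4))
E
```

```text
time_s: 13.3
tcp_pos: [0.4307, -0.1756, 0.1091]
orientation: [3.141, -0.002, 0.003]
contact_force: [0.2, -0.2, -0.7]
gripper_width: 0.0415
grip_force: 60.6
scene [ 0.4893 -0.178   0.1174] 0.79
scene [ 0.2779 -0.29    0.0013] 0.74
scene [ 0.5028 -0.6717  0.0021] 0.72
scene [ 3.393e-01 -5.108e-01 -3.000e-04] 0.61
scene [ 0.5019 -0.1769  0.12  ] 0.85
scene [ 0.2437 -0.2828  0.0074] 0.8
scene [ 0.5097 -0.6665  0.0044] 0.56
[ 0.42968036 -0.17503587  0.10779691] 0.041445758258200925 [ 0.89365856  0.23145296 -1.42782827]
[[0.4678 0.2382 0.04  ]
 [0.4838 0.1059 0.04  ]
 [0.6943 0.1361 0.04  ]] [0.13324048 0.21263466]
yaw 0.142149176803891 centre [0.581  0.1871 0.04  ]
```

View pics/f.png

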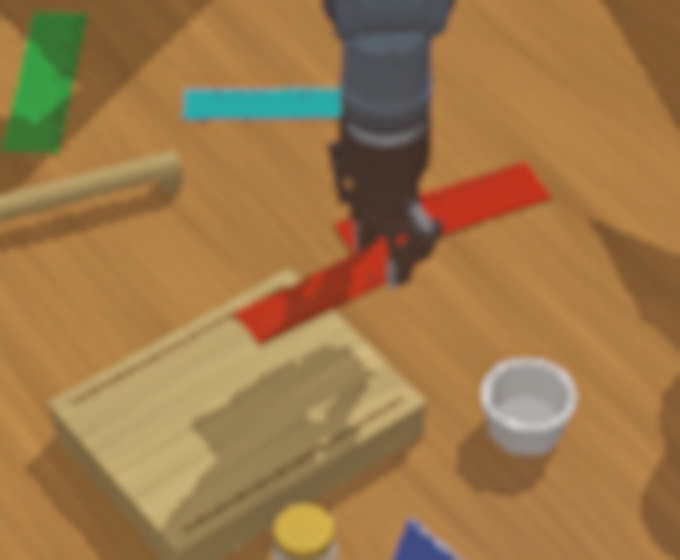

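The picture shows the ruler held level at the fingertips (crop (385,255)) and clear of the board. Now I'll carry it to the case.

```bash
python3 -m crank '[3.5,0,-1,-0.5,0, 3.5,0,-3.5,-1.2,0, 3.5,0,-7.5,-1.5,-1, 3.5,0.2,-12,-1.5,-2, 3.5,0.3,-16.5,-1.5,-3, 3.5,0.4,-21,-1.5,-4, 3.5,0.5,-25.5,-1.5,-5, 3.5,0.5,-29.5,-1.5,-6, 3.5,0.5,-32.5,-1.5,-7, 3.5,0.5,-34,-1.5,-7.7]' 60; python3 d.py 0.515 0.179 0.06 0.135
```

```text
time_s: 14.45
tcp_pos: [0.4367, 0.1449, 0.1231]
orientation: [-3.123, 0.001, 0.17]
contact_force: [0.5, -0.3, -0.6]
gripper_width: 0.0411
grip_force: 60.7
shift [ 8.3  -1.91  6.34] twist 2.0 from [0.4367 0.1449 0.1231] f [ 0.5 -0.3 -0.6]
```

```bash
python3 -m crank '[3.5,0,0,0,0, 3.5,0,0,0,0, 3.5,0.5,0,1,0, 3.5,1.5,0,2.5,0, 3.5,3,0,4,0, 3.5,4.7,0,5,0, 3.5,6.3,0,5.5,0, 3.5,7.5,0,5.6,0, 3.5,8.1,0,5.7,0, 3.5,8.1,0,5.7,0]' 60; python3 d.py 0.515 0.179 0.006 0.135
python3 - <<'E'
from h import *
for n in("top","scene"):
    im=robot.get_image(n); cv2.imwrite(f"pics/{n}4.png",im[:,:,::-1])
    for l in("ruler","lid_lip","lid_hinge","case"):
        for q in robot.mark_of(l,n)[:2]: print(n,l,np.array(q["xyz"]).round(4),round(q["p"],2))
a=cv2.resize(cv2.imread("pics/scene4.png")[190:310,220:350],None,fx=4,fy=4,interpolation=cv2.INTER_CUBIC)
b=cv2.resize(cv2.imread("pics/top4.png")[145:225,150:220],None,fx=4,fy=4,interpolation=cv2.INTER_CUBIC)
o=np.zeros((480,800,3),np.uint8); o[:,:520]=a; o[:320,520:800]=b; cv2.imwrite("pics/g.png",o)
E
```

```text
time_s: 15.45
tcp_pos: [0.5179, 0.1563, 0.0655]
orientation: [-3.123, 0.0, 0.165]
contact_force: [-0.0, -0.6, -0.3]
gripper_width: 0.0413
grip_force: 60.7
shift [ 0.09 -2.17  5.99] twist 1.7 from [0.5179 0.1563 0.0655] f [-0.  -0.6 -0.3]
top ruler [ 0.2788 -0.2923  0.0032] 0.88
top ruler [ 0.3441 -0.52   -0.0035] 0.83
top lid_hinge [0.684  0.1977 0.0408] 0.81
top case [0.5768 0.1874 0.0032] 0.8
scene ruler [ 0.2812 -0.2909  0.001 ] 0.84
scene ruler [ 0.5036 -0.6714  0.0032] 0.55
scene lid_lip [0.6225 0.1955 0.2117] 0.8
scene lid_hinge [0.6791 0.2014 0.0435] 0.62
scene case [0.5822 0.1888 0.0027] 0.58
```

View pics/g.png

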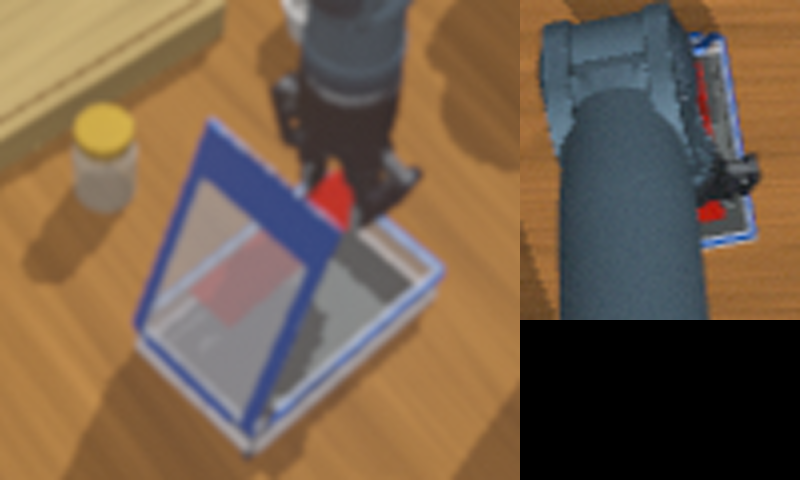

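The picture shows the ruler level over the case, at scene crop (240,280), seen through the clear lid. It sits about 2 cm too far right, so I'll shift left and then lower it.

```bash
python3 -m crank '[3.5,0,-0.8,0,0.5, 3.5,0.1,-1.6,0,1, 3.5,0.1,-2.2,0.3,1.7, 3.5,0.1,-2.2,1,1.7, 3.5,0.1,-2.2,2,1.7, 3.5,0.1,-2.2,3,1.7, 3.5,0.1,-2.2,4,1.7, 3.5,0.1,-2.2,4.8,1.7, 3.5,0.1,-2.2,5.3,1.7, 3.5,0.1,-2.2,5.3,1.7]' 60; python3 d.py 0.515 0.179 0.004 0.135
```

```text
time_s: 16.95
tcp_pos: [0.5167, 0.1612, 0.0126]
orientation: [-3.108, 0.003, 0.166]
contact_force: [0.6, 0.1, -0.2]
gripper_width: 0.0414
grip_force: 60.7
shift [ 0.13 -1.75  0.92] twist 1.8 from [0.5167 0.1612 0.0126] f [ 0.6  0.1 -0.2]
```

```bash
python3 -c "
from cell import robot
o=robot.get_obs();print(o['joint_positions'].round(3),o['joint_vel'].round(3),o['tcp_pos'],o['orientation'],o['wrist_torque'].round(2),o['joint_efforts'].round(1))"
```

```text
[ 0.166  0.479 -0.371  0.723  0.034  3.142] [ 0.001 -0.015  0.017  0.016 -0.001 -0.   ] [0.51667444 0.16120561 0.01257009] [-3.10770325e+00  2.76375905e-03  1.65590149e-01] [-0.04 -0.   -0.01] [ -0.  -45.6  21.6  -0.3   0.1   0. ]
```

Joint 6 has hit its limit: yaw = π + q1 − q6, so yaw can't go below q1. I'll lay the ruler slightly skewed instead, at yaw ≈0.345, which still fits inside the case.

```bash
python3 -m crank '[3.5,0.1,-0.3,-0.3,-2, 3.5,0.2,-0.6,-0.3,-4, 3.5,0.3,-0.9,-0.3,-6, 3.5,0.5,-1.2,-0.3,-8, 3.5,0.6,-1.4,-0.3,-10, 3.5,0.7,-1.4,-0.3,-10.3, 3.5,0.7,-1.4,-0.3,-10.3, 3.5,0.7,-1.4,-0.3,-10.3, 3.5,0.7,-1.4,-0.3,-10.3, 3.5,0.7,-1.4,-0.3,-10.3]' 60; python3 d.py 0.521 0.176 0.005 0.345;python3 -c "
from cell import robot
o=robot.get_obs();print(o['joint_positions'].round(3))"
```

```text
time_s: 17.95
tcp_pos: [0.522, 0.1761, 0.017]
orientation: [-3.108, -0.005, 0.345]
contact_force: [-0.1, -0.1, -0.2]
gripper_width: 0.0412
grip_force: 60.7
shift [-0.1   0.02  1.2 ] twist 0.0 from [0.522  0.1761 0.017 ] f [-0.1 -0.1 -0.2]
[ 0.191  0.488 -0.342  0.741  0.034  2.987]
```

```bash
python3 -m crank '[3.5,0,0,0.2,0, 3.5,0,0,0.4,0, 3.5,0,0,0.6,0, 3.5,0,0,0.8,0, 3.5,0,0,0.9,0, 3.5,0,0,1.0,0, 3.5,0,0,1.1,0, 3.5,0,0,1.2,0, 3.5,0,0,1.25,0, 3.5,0,0,1.3,0]' 60; python3 d.py 0.521 0.176 0.003 0.345
```

```text
time_s: 18.95
tcp_pos: [0.522, 0.1766, 0.004]
orientation: [-3.108, -0.005, 0.345]
contact_force: [-0.4, 0.3, -0.8]
gripper_width: 0.0412
grip_force: 60.7
shift [-0.12  0.03  0.1 ] twist 0.0 from [0.522  0.1766 0.004 ] f [-0.4  0.3 -0.8]
```

```bash
python3 -m crank '[3.5,0,0,0.03,0, 3.5,0,0,0.06,0, 3.5,0,0,0.1,0, 3.5,0,0,0.13,0, 3.5,0,0,0.16,0, 3.5,0,0,0.19,0, 3.5,0,0,0.22,0, 3.5,0,0,0.22,0, 3.5,0,0,0.22,0, 3.5,0,0,0.22,0]' 60; python3 d.py 0.521 0.176 0.003 0.345
```

```text
time_s: 19.95
tcp_pos: [0.5221, 0.1766, 0.0032]
orientation: [-3.109, -0.006, 0.345]
contact_force: [-4.6, -1.8, 12.1]
gripper_width: 0.0412
grip_force: 67.6
shift [-0.13  0.02  0.02] twist 0.0 from [0.5221 0.1766 0.0032] f [-4.6 -1.8 12.1]
```

The fingertips have touched the floor. I'll ease off and open them gently.

```bash
python3 -m crank '[3.5,0,0,-0.12,0, 3.5,0,0,-0.12,0, 4.2,0,0,-0.12,0, 4.4,0,0,-0.12,0, 4.6,0,0,-0.12,0, 4.8,0,0,-0.12,0, 5.2,0,0,-0.12,0, 5.6,0,0,-0.12,0, 5.6,0,0,-0.12,0, 5.6,0,0,-0.12,0]' 20; python3 -m crank '[5.6,0,0,-0.5,0, 5.6,0,0,-1.5,0, 5.6,0,0,-3,0, 5.6,0,0,-5,0, 5.6,0,0,-7.5,0, 5.6,-2,0,-10,0, 5.6,-5,0,-13,0, 5.6,-8,0,-16,0, 5.6,-10,0,-18,0, 5.6,-10,0,-18,0]'
python3 - <<'E'
from h import *
for n in("top","scene"):
    im=robot.get_image(n); cv2.imwrite(f"pics/{n}5.png",im[:,:,::-1])
    for l in("ruler","lid_lip","lid_hinge"):
        for q in robot.mark_of(l,n)[:3]: print(n,l,np.array(q["xyz"]).round(4),round(q["p"],2))
a=cv2.resize(cv2.imread("pics/scene5.png")[190:310,220:350],None,fx=4,fy=4,interpolation=cv2.INTER_CUBIC)
b=cv2.resize(cv2.imread("pics/top5.png")[145:225,150:220],None,fx=4,fy=4,interpolation=cv2.INTER_CUBIC)
o=np.zeros((480,800,3),np.uint8); o[:,:520]=a; o[:320,520:800]=b; cv2.imwrite("pics/i.png",o)
E
```

```text
time_s: 20.95
tcp_pos: [0.522, 0.1766, 0.003]
orientation: [-3.108, -0.005, 0.345]
contact_force: [0.4, 0.7, -0.2]
gripper_width: 0.0562
grip_force: 0.0
time_s: 21.95
tcp_pos: [0.4289, 0.1365, 0.1861]
orientation: [-3.109, -0.01, 0.345]
contact_force: [0.2, 0.0, 0.3]
gripper_width: 0.0562
grip_force: 0.0
top ruler [ 0.3422 -0.5168 -0.003 ] 0.77
top ruler [ 0.279  -0.2895  0.    ] 0.72
top ruler [ 0.3768 -0.0308  0.0015] 0.45
top lid_lip [0.6237 0.1903 0.2135] 0.42
top lid_hinge [0.6811 0.1977 0.0392] 0.67
top lid_hinge [ 0.5595 -0.1694 -0.002 ] 0.4
scene ruler [ 3.396e-01 -5.117e-01 -4.000e-04] 0.89
scene ruler [ 0.2801 -0.2887 -0.0005] 0.8
scene ruler [0.5784 0.1966 0.0043] 0.76
scene lid_lip [4.577e-01 5.278e-01 2.000e-04] 0.36
scene lid_hinge [0.6759 0.2024 0.0436] 0.86
```

View pics/i.png

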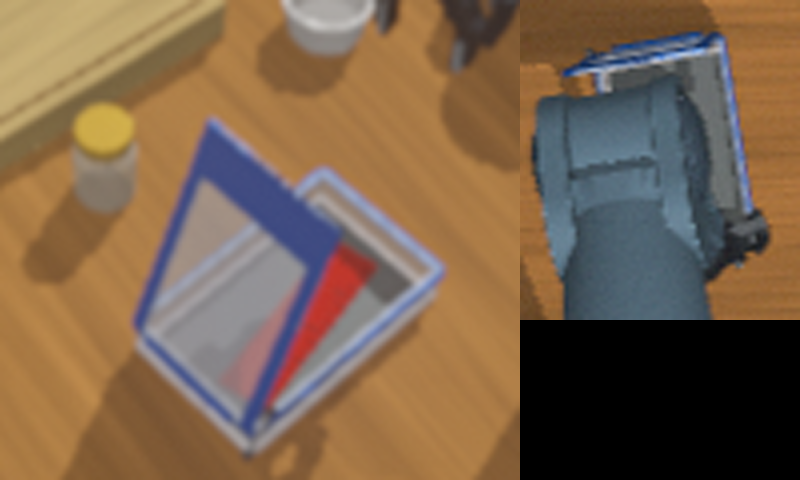

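The ruler lies flat inside the case, at scene crop (330,300) and (0.578,0.197,0.004). Next I'll go round the lid's right side to get behind it.

```bash
python3 -m crank '[0,1,1.5,-0.5,0, 0,3,4,-1.4,0, 0,6,8,-1.4,0, 0,8.5,10.5,-1.4,0, 0,10,11.7,-1.4,0, 0,12.5,12.3,-1.4,0, 0,15.5,13,-1.4,0, 0,18.5,13.5,-1.4,0, 0,20,13.8,-1.4,0, 0,20,13.8,-1.4,0]'; python3 d.py 0.665 0.197 0.20 0.345;python3 -c "
from cell import robot
o=robot.get_obs();print(o['joint_positions'].round(3))"
```

```text
time_s: 23.35
tcp_pos: [0.6656, 0.0745, 0.1907]
orientation: [-3.108, -0.004, 0.346]
contact_force: [0.1, 0.0, 0.3]
gripper_width: -0.0001
grip_force: 0.0
shift [  4.09 -11.57  -0.52] twist 0.0 from [0.6656 0.0745 0.1907] f [0.1 0.  0.3]
[1.000e-03 5.980e-01 3.280e-01 1.309e+00 3.300e-02 2.797e+00]
```

```bash
python3 -m crank '[0,0.3,-1,-0.5,0, 0,0.9,-2.5,-0.8,0, 0,1.6,-4.5,-0.8,0, 0,2.3,-6.5,-0.8,0, 0,3,-8.5,-0.8,0, 0,3.7,-10.3,-0.8,0, 0,4.1,-11.3,-0.8,0, 0,4.1,-11.6,-0.8,0, 0,4.1,-11.6,-0.8,0, 0,4.1,-11.6,-0.8,0]'; python3 d.py 0.64 0.195 0.197 0.345
python3 - <<'E'
from h import *
im=robot.get_image("scene"); cv2.imwrite("pics/j.png",cv2.resize(im[150:310,200:360,::-1],None,fx=3.7,fy=3.7,interpolation=cv2.INTER_CUBIC))
for l in("lid_lip","lid_hinge"):
    for q in robot.mark_of(l,"scene")[:2]: print(l,np.array(q["xyz"]).round(4),round(q["p"],2))
E
```

```text
time_s: 24.35
tcp_pos: [0.6635, 0.1962, 0.2049]
orientation: [-3.108, -0.005, 0.344]
contact_force: [-0.7, -0.8, 0.1]
gripper_width: 0.0002
grip_force: 0.0
shift [-2.25 -0.65  0.8 ] twist -0.0 from [0.6635 0.1962 0.2049] f [-0.7 -0.8  0.1]
lid_lip [0.6229 0.1938 0.2135] 0.81
lid_hinge [0.6312 0.0034 0.0033] 0.66
lid_hinge [ 0.2572  0.3116 -0.0015] 0.65
```

View pics/j.png

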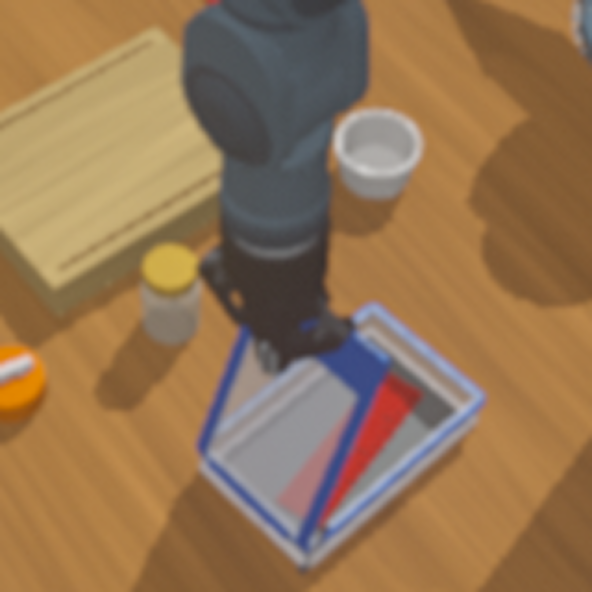

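Seen through the lid at crop (270,355), the fingertips are behind it, near its free end. I'll compute the arc that keeps the contact point at a constant distance from the hinge.

```bash
cat > arc.py <<'E'
import numpy as np,sys
from cell import robot
from scipy.spatial.transform import Rotation as R
o=robot.get_obs(); T=R.from_euler("xyz",o["orientation"]); r=.182; dl=.014
for q in map(float,sys.argv[1:]):
    x=-r*np.cos(q)+.0055*np.sin(q)+dl; z=.04+r*np.sin(q)+.0055*np.cos(q)
    P=np.array([.6805+x*.991,.2005+x*.135,z]); print(q,P.round(4),(T.inv().apply(P-o["tcp_pos"])*100).round(1))
print(o["contact_force"])
E
python3 arc.py 1.25 1.15 1.05 .95 .85 .75 .65 .55 .45
```

```text
1.25 [0.6427 0.1953 0.2144] [-2.  -0.7 -0.9]
1.15 [0.6257 0.193  0.2084] [-3.7 -1.  -0.3]
1.05 [0.6094 0.1908 0.2006] [-5.3 -1.3  0.4]
0.95 [0.5939 0.1887 0.1912] [-6.8 -1.6  1.4]
0.85 [0.5794 0.1867 0.1804] [-8.2 -1.9  2.5]
0.75 [0.5661 0.1849 0.1681] [-9.6 -2.1  3.7]
0.65 [0.5541 0.1833 0.1545] [-10.8  -2.3   5.1]
0.55 [0.5435 0.1818 0.1398] [-11.8  -2.5   6.5]
0.45 [0.5343 0.1806 0.1241] [-12.7  -2.6   8.1]
[0.25481046 0.38501779 0.03197293]
```

```bash
python3 -m crank '[0,-1,-0.4,-0.5,0, 0,-2,-0.7,-0.7,0, 0,-3.7,-1,-0.3,0, 0,-5.3,-1.3,0.4,0, 0,-6.8,-1.6,1.4,0, 0,-8.2,-1.9,2.5,0, 0,-9.6,-2.1,3.7,0, 0,-10.8,-2.3,5.1,0, 0,-10.8,-2.3,5.1,0, 0,-10.8,-2.3,5.1,0]'; python3 arc.py .55 .45 .38 .32 .26 .2 .14 .08 0 -.02
python3 - <<'E'
from h import *
im=robot.get_image("scene"); cv2.imwrite("pics/scene6.png",im[:,:,::-1])
for l in("lid_lip",):
    for q in robot.mark_of(l,"scene")[:3]: print(l,np.array(q["xyz"]).round(4),round(q["p"],2))
E
```

```text
time_s: 25.5
tcp_pos: [0.5538, 0.1834, 0.1544]
orientation: [-3.108, -0.005, 0.345]
contact_force: [0.5, -0.3, -0.3]
gripper_width: -0.0001
grip_force: 0.0
0.55 [0.5435 0.1818 0.1398] [-1.  -0.2  1.5]
0.45 [0.5343 0.1806 0.1241] [-1.9 -0.3  3. ]
0.38 [0.5289 0.1798 0.1126] [-2.5 -0.4  4.2]
0.32 [0.5249 0.1793 0.1025] [-2.9 -0.4  5.2]
0.26 [0.5215 0.1788 0.0921] [-3.2 -0.5  6.2]
0.2 [0.5187 0.1785 0.0815] [-3.5 -0.5  7.3]
0.14 [0.5165 0.1782 0.0708] [-3.7 -0.5  8.4]
0.08 [0.515 0.178 0.06 ] [-3.9 -0.5  9.4]
0.0 [0.514  0.1778 0.0455] [-4.  -0.5 10.9]
-0.02 [0.5139 0.1778 0.0419] [-4.  -0.4 11.3]
[ 0.45883621 -0.32218768 -0.30871756]
lid_lip [0.5402 0.1831 0.1518] 0.86
```

The lid is following: its lip is at (0.540,0.183,0.152), so q≈0.65. I'll press it the rest of the way shut.

```bash
python3 -m crank '[0,-1,-0.2,1.5,0, 0,-1.9,-0.3,3,0, 0,-2.5,-0.4,4.2,0, 0,-2.9,-0.4,5.2,0, 0,-3.2,-0.5,6.2,0, 0,-3.5,-0.5,7.3,0, 0,-3.7,-0.5,8.4,0, 0,-3.9,-0.5,9.4,0, 0,-4,-0.5,10.3,0, 0,-4,-0.5,10.9,0]'; python3 -m crank '[0,0,0,0,0, 0,0,0,0.05,0, 0,0,0,0.1,0, 0,0,0,0.1,0, 0,0,0,0.1,0, 0,0,0,0.1,0, 0,0,0,0.1,0, 0,0,0,0.1,0, 0,0,0,0.1,0, 0,0,0,0.1,0]'
```

```text
time_s: 26.6
tcp_pos: [0.5132, 0.1783, 0.0447]
orientation: [-3.108, -0.004, 0.345]
contact_force: [-12.2, -3.6, 45.1]
gripper_width: -0.0003
grip_force: 23.7
time_s: 27.6
tcp_pos: [0.5131, 0.1783, 0.0453]
orientation: [-3.108, -0.005, 0.345]
contact_force: [-5.7, -1.6, 12.1]
gripper_width: 0.0002
grip_force: 6.1
```

Pressed shut against the rim, with contact at z≈0.045 as expected. I'll lift away and check.

```bash
python3 -m crank '[0,0,0,-1,0, 0,0,0,-3,0, 0,0,0,-6,0, 0,-1,0,-10,0, 0,-3,2,-13,0, 0,-6,5,-15,0, 0,-8,9,-16,0, 0,-9,13,-16,0, 0,-9,16,-16,0, 0,-9,17,-16,0]'
python3 - <<'E'
from h import *
for n in("top","scene"):
    im=robot.get_image(n); cv2.imwrite(f"pics/{n}7.png",im[:,:,::-1])
    for l in("lid_lip","ruler","jar","ramekin","timer","bowl","whisk","spatula"):
        for q in robot.mark_of(l,n)[:3 if l in("lid_lip","ruler") else 1]: print(n,l,np.array(q["xyz"]).round(4),round(q["p"],2))
cv2.imwrite("pics/k.png",cv2.resize(cv2.imread("pics/scene7.png")[160:330,190:390],None,fx=3.5,fy=3.5,interpolation=cv2.INTER_CUBIC))
E
```

```text
time_s: 28.6
tcp_pos: [0.4887, -0.0197, 0.1984]
orientation: [-3.11, -0.007, 0.342]
contact_force: [-0.4, 0.3, -0.7]
gripper_width: -0.0002
grip_force: 0.0
top lid_lip [0.5    0.1715 0.0443] 0.67
top ruler [ 0.2819 -0.2914  0.0031] 0.96
top ruler [ 0.5039 -0.6704  0.0013] 0.86
top ruler [ 0.3399 -0.5183 -0.0039] 0.58
top ramekin [ 0.3754 -0.0297  0.0007] 0.48
top timer [ 0.7879 -0.0193  0.0018] 0.67
top bowl [ 0.4636  0.5232 -0.0034] 0.84
top whisk [ 0.5735 -0.4925 -0.0023] 0.98
top spatula [0.2576 0.3112 0.008 ] 0.91
scene lid_lip [0.4995 0.1784 0.0456] 0.79
scene ruler [ 5.040e-01 -6.717e-01  5.000e-04] 0.81
scene ruler [ 3.400e-01 -5.133e-01 -1.000e-04] 0.68
scene jar [0.6319 0.0023 0.0024] 0.56
scene ramekin [ 0.3785 -0.0349  0.0009] 0.56
scene timer [ 7.859e-01 -1.800e-02 -6.000e-04] 0.8
scene bowl [ 0.4575  0.5251 -0.0025] 0.74
scene whisk [ 0.5738 -0.4925  0.0006] 0.76
scene spatula [ 0.2596  0.3097 -0.0028] 0.76
```

View pics/k.png

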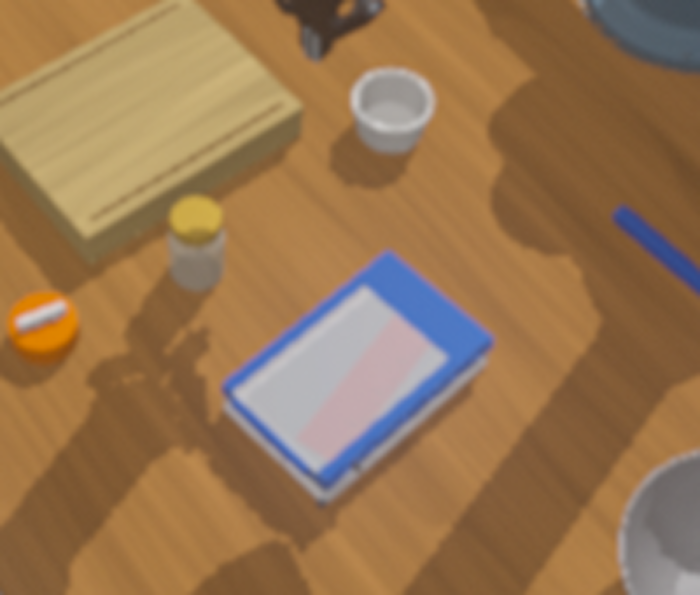

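The lid is shut (lip at z≈0.045), and the red ruler shows flat inside at crop (365,390). All the bystanders are where they were, and the arm is clear.

```bash
python3 -c "
from cell import robot
print(robot.job_done())"
```

```text
the job is handed in; nothing more can be done
None
```

The job is handed in at 28.7 s: I slid the ruler out about 5 cm, pinched it and laid it flat in the case (slightly skewed), then pressed the lid shut; the bystanders did not move.

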